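# Lean a clock-case panel on the drying stand

## Task

Get the long clock-case panel up on the drying stand: first lift the loose wooden strip off the stand and lay it flat on the bench, then push the stand's sliding foot stop away from you, towards the support bar, until its catch snaps it fully home. Then lean the long panel, face still up and with its holed end uppermost, centred and square on the stand, its plain lower end on the deck against the stop and its back resting on the support bar, and let go. Leave the short panel, the oil bottle, the gear wheel and the pillar plate where they are.

Things in the scene. Friction and masses are not known exactly. Their poses are not given: they have to be found in the camera images.
- stand: drying stand screwed to the bench, position and yaw vary: grey deck 260 (x) x 90 (y) x 20 mm high. Origin: centre of its underside; +x points from the near (stop) end to the far (support) end. An upright plate, 10 mm thick (x), 40 wide (y), carries the support bar. The long panel, foot against the homed stop and underside on the bar, slopes 40 degrees from horizontal, rising to +x
- bar_mid (a point): centre of the round steel support bar, 12 mm in diameter, 44 mm long along the stand's y: at x = 102, y = 0, z = 83 mm in the stand's frame
- stop (a joint): travel of the foot stop along the stand's +x in m: 0 at the near end, 0.090 fully home at its end stop; starts between 0 and 0.045. Sliding drag about 1.5 N; a sprung ball catch must be forced over a ridge at 0.0825 (about 12 N in all, felt from 0.075), beyond which it snaps home and holds
- stop_face (a point): middle of the foot stop's face that looks to the support (+x), 15 mm above the deck; at x = -80 mm + travel in the stand's frame. The stop is a steel block 14 mm thick (x, from this face to -x), 76 wide (y), 1 to 29 mm above the deck; push its near (-x) face, which bears two brass screw heads 4 mm thick (not solid)
- panel: the long clock-case panel, dark wood, 170 (x) x 60 (y) x 12 mm (z), about 0.15 kg, lying flat on the bench to the left or right of the stand at any yaw. Origin at the centre of its underside; +x points to the holed end (a 26 mm through hole 59 mm from the centre)
- panel_foot (a point): middle of the panel's lower (plain) end edge on its underside: x = -85 mm in the panel's frame
- panel_top (a point): middle of the panel's upper (holed) end edge on its underside: x = +85 mm in the panel's frame
- strip: light wood strip 130 (x) x 24 (y) x 20 mm (z), about 0.05 kg, lying across the stand's deck between stop and support. Origin at the centre of its underside
- short_panel: bystander: short panel like the long one but 115 x 60 x 12 mm, flat on the bench on the other side. Origin at the centre of its underside, +x to its holed end
- oil_bottle: bystander: amber bottle, 50 mm diameter, 130 mm high, standing. Origin at the centre of its base
- gear: bystander: toothed brass wheel 80 mm across and 8 mm thick lying flat, with a steel arbor up to 67 mm high. Origin at the centre of its underside
- pillar_plate: bystander: dark steel plate 80 (x) x 60 (y) x 6 mm with four upright pillars to 61 mm high. Origin at the centre of its underside
Mind the look-alikes: they are no part of the job. What is shaped like the panel but grey or pink is not meant.

How it is judged:
On the way, in this order (a step that is already met when the one before it is completed fails the run):
1. the strip lies flat on the bench, off the stand, released and at rest (height (world z) of strip below 0.006 m and angle between strip's own z axis and vertical below 0.1 rad and contact force between the fingers and strip below 0.1 N and linear speed of strip below 0.02 m/s and angular speed of strip below 0.2 rad/s), for 0.2 s.
2. the foot stop has snapped fully home (value of joint stop above 0.0865 m), for 0.2 s.
3. the panel leans on the stand, at rest (angle between panel's own z axis and vertical between 0.61 and 0.79 rad and angle between the y axis of panel and the y axis of stand, either way round below 0.12 rad and height (world z) of panel_top above 0.1 m and x of panel_foot in the frame of stand between 0.008 and 0.03 m and y of panel_foot in the frame of stand between -0.012 and 0.012 m and y of panel_top in the frame of stand between -0.018 and 0.018 m and linear speed of panel below 0.02 m/s and angular speed of panel below 0.2 rad/s), for 0.2 s.
At the end, for the whole second after the job is handed in: Strip flat on the bench off the stand; stop home (over 0.0865); panel at rest face up, sloping 35 to 45 degrees, holed end up (over 0.10 m), square within 0.12 rad, foot edge within 12 mm and top edge within 18 mm of the stand's centre line, foot edge at 8 to 30 mm along the stand's x (all of step 1 and all of step 3 and value of joint stop above 0.0865 m); the robot touches nothing.
It fails at once if the short panel is moved by more than 20 mm (distance of short_panel from where it was at the start of the episode above 0.02 m).
It fails at once if the oil bottle is moved by more than 20 mm (distance of oil_bottle from where it was at the start of the episode above 0.02 m).
It fails at once if the gear wheel is moved by more than 20 mm (distance of gear from where it was at the start of the episode above 0.02 m).
It fails at once if the pillar plate is moved by more than 20 mm (distance of pillar_plate from where it was at the start of the episode above 0.02 m).
It also fails if it takes over 64 s, if anything falls off the work surface, if the arm or the gripper's body presses on something with over 40 N, if the wrist force passes 120 N, or if a joint passes its speed limit or range.

## Robot

A 7-joint arm with a two-finger parallel gripper is mounted at the origin on the work surface. World frame = base frame: x ahead of the robot, y to its left, z up, the work surface at z = 0. Lengths are in m, angles in rad, forces in N, time in s.
With the tool pointing down it reaches from about 0.425 to 0.925 m from the base axis. Payload 6.8 kg.
Tool frame: the origin (TCP) lies between the finger pads; the fingertips stand r.tips_ahead ahead of it and the grasp point (between the pads) lies 5 mm behind it (r.tips_ahead is the distance from the TCP to the fingertips, in m); z points along the fingers, y is the line along which they close (so a half turn about z gives the same grasp; the last joint's range is limited). The gripper opens to 85 mm and grips with 20 to 120 N. Pads are 22 mm wide; open, the fingers measure 114 mm over their backs; the gripper's body (76 mm by 85 mm) begins 54 mm behind the grasp point. The pads swing forward as they close: fully open they stand 13 mm farther back than shut.
Start: joints at [-1.215, 0.477, 0.022, 1.555, -0.011, 1.109, -0.083], TCP at [0.302, 0.604, 0.245] pointing down, gripper open.
Joint ranges: [-2.96, 2.96], [-0.34, 2.1], [-1.41, 1.46], [0.24, 2.44], [-1.37, 4.51], [0.17, 1.92], [-2.96, 2.96]. Speed limits (rad/s): [2.39, 2.39, 3.14, 3.14, 3.14, 3.14, 3.14].

## Interface

Orientations are given as a rotation vector (axis times angle).
In Python, from bench import r gives the robot as it stands.
- The arm moves only by the tool move_arm, never from a script. Its argument "rows" is one flat list of numbers, 4 for each row, row after row: the shift along the tool's x, y, z in cm, then the turn about the tool's z in degrees. In form: [tx, ty, tz, twist, tx, ty, tz, twist, ...]. A call has 1 to 10 rows; each row is the pose to reach, as a shift and turn from the pose commanded when the call began, along the tool's axes at that moment; what a row does not reach only later rows make up. A row lasts 1/8 s, in which the tool goes at most 62.5 mm and 10.7 degrees, less where a joint would pass 70% of its speed; a pose out of reach is approached as far as the arm can. A call with a gripper value outside its range is refused whole. "fingers" is the opening, from 0 (shut) to 1 (fully open), set as the call begins (left out, the last holds). The fingers move at their own pace and stop on an object; "newtons" is the grip in N (left out, the last holds). Time passes only in rows, so rows that repeat a pose let the fingers close. It gives the time, the measured TCP pose, the force, the opening and the grip force at its end, in the units of the state.
- r.get_obs(): the state, without advancing time (a new reading comes with each control period).
- r.grab_frame(name): name is "side" or "top" or "wrist"; returns the picture (420x560x3 uint8, blue, green, red); there is no depth.
- r.camera_params(name): a dict with "fx", "fy", "cx", "cy" (pixels), "k1" (the pictures are not rectified: a ray, as slopes to the right and down, at radius r is drawn at 1 + k1 r^2 times it, then the intrinsics apply), "world_from_camera" (4x4, takes a point from camera to world coordinates). Camera axes: x right, y down, z forward; pixel columns grow to the right and rows downward; lengths in m; the calibration is good to about 2 mm. A picture is of the moment at which its call begins: read the wrist's pose just before it. camera_params takes no time and is no camera call; for the wrist camera it gives the pose at the moment of the call.
- r.hand_in(): hands the job in; it is judged then, once.
The state is a dict: "clock": time; "joints": joint angles; "qvel": joint speeds; "tau": joint torques, N m; "tcp_pos": TCP position; "orientation": TCP orientation; "contact_force": force on the tool from outside, world axes, zero at the start; "moment": the same for the moment, N m; "grip_width": finger opening in m; "gripper_force": force on a finger pad.
Only numpy, scipy, OpenCV 4.12 (cv2) and the standard library are available. Lean on these libraries where they do the work, as an engineer would, in place of code of your own. Each camera call takes 0.05 s, during which the arm holds its last target. There are 200 camera calls.

## Working session

There is one attempt and no reset: what is moved stays moved. The work goes in short steps, Python scripts to look and compute and a tool call to move; the robot and the scene stay as the last step left them, time stands still between calls to the robot, and variables do not carry over. Pictures are saved under pics/ and viewed, at most 10 in all, crops included, and the job is handed in when it is done.

Besides the shell and the picture viewer there is one more tool, called after "Request:" as name(argument=value, ...), one argument or row to a line, values as JSON. move_arm: Moves the arm, as the interface text tells. Its arguments: {"type":"object","properties":{"rows":{"type":"array"},"fingers":{"type":"number"},"newtons":{"type":"number"}},"required":["rows"]}

```bash
ls; mkdir -p pics; python3 - <<'E'
from bench import r
import cv2,numpy as np
o=r.get_obs()
for k,v in o.items(): print(k,np.round(v,4))
print(r.tips_ahead)
for n in ("top","side","wrist"):
    p=r.camera_params(n); print(n,{k:np.round(v,4).tolist() for k,v in p.items()})
    cv2.imwrite(f"pics/{n}0.png",r.grab_frame(n))
E
```

```text
pics
clock 0.0
joints [-1.2151  0.4778  0.0223  1.5565 -0.0115  1.1093 -0.0831]
qvel [-0.0002 -0.0003  0.0004  0.0019 -0.0001 -0.0003  0.0011]
tau [-2.00000e-04 -5.96440e+01  1.60790e+00 -2.81205e+01  1.25000e-02
  9.10000e-03  0.00000e+00]
tcp_pos [0.3017 0.6032 0.2443]
orientation [-7.2200e-01 -3.0572e+00  2.9000e-03]
contact_force [ 0.0663  0.2592 -0.1494]
moment [ 0.0393 -0.0324  0.0119]
gripper_force 0.0
grip_width 0.0852
0.014
top {'fx': 524.0955, 'fy': 524.0955, 'cx': 282.2875, 'cy': 210.1292, 'k1': -0.1201, 'world_from_camera': [[0.0213, -0.989, 0.1467, 0.284], [-0.9997, -0.0191, 0.0164, -0.1243], [-0.0134, -0.147, -0.989, 1.6948], [0.0, 0.0, 0.0, 1.0]]}
side {'fx': 524.7891, 'fy': 524.7891, 'cx': 279.0297, 'cy': 205.6331, 'k1': -0.1233, 'world_from_camera': [[0.9271, -0.2708, 0.2593, 0.171], [-0.3744, -0.6324, 0.6781, -1.0289], [-0.0196, -0.7257, -0.6877, 0.9855], [0.0, 0.0, 0.0, 1.0]]}
wrist {'fx': 322.4732, 'fy': 322.4732, 'cx': 280.9711, 'cy': 208.0153, 'k1': -0.0526, 'world_from_camera': [[0.4469, 0.8634, 0.2341, 0.2428], [0.8946, -0.4309, -0.1188, 0.6335], [-0.0017, 0.2625, -0.9649, 0.3737], [0.0, 0.0, 0.0, 1.0]]}
```

View pics/top0.png

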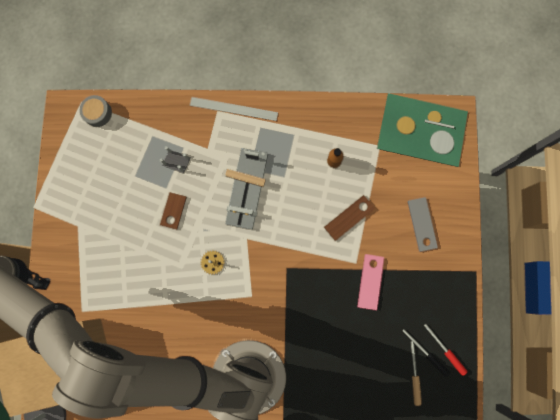

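View pics/side0.png

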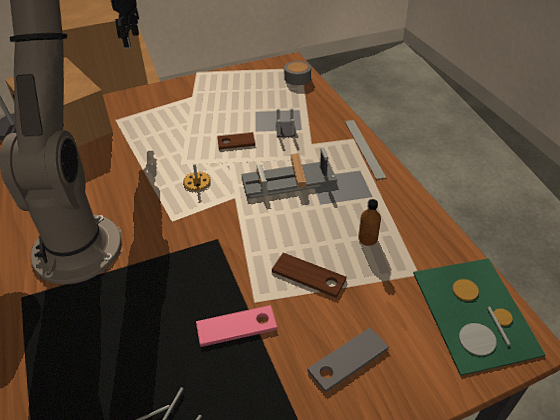

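Top view: stand with far end up, bar about (255,153), stop about (241,210), light strip about (245,178). The long brown panel is at (350,218), its hole to the upper right at (363,207). The short panel is at (174,211), the gear at (213,262), the bottle at (336,157) and the pillar plate at (177,159). The side view shows the same layout: panel (309,275), strip (298,170).

```bash
cat > h.py <<'E'
from bench import r
import cv2,numpy as np
from scipy.spatial.transform import Rotation as R
def rays(n,uv,P=None):
    p=P or r.camera_params(n); uv=np.asarray(uv,float).reshape(-1,2)
    K=np.array([[p['fx'],0,p['cx']],[0,p['fy'],p['cy']],[0,0,1]])
    q=cv2.undistortPoints(uv[:,None],K,np.array([p['k1'],0,0,0.]))[:,0]
    T=np.array(p['world_from_camera']); d=np.c_[q,np.ones(len(q))]@T[:3,:3].T
    return T[:3,3],d/np.linalg.norm(d,axis=1)[:,None]
def plane(n,uv,z,P=None):
    o,d=rays(n,uv,P); return o+d*((z-o[2])/d[:,2])[:,None]
def proj(n,X,P=None):
    p=P or r.camera_params(n); T=np.linalg.inv(np.array(p['world_from_camera']))
    X=np.asarray(X,float).reshape(-1,3)@T[:3,:3].T+T[:3,3]; s=X[:,:2]/X[:,2:]
    s=s*(1+p['k1']*(s**2).sum(1))[:,None]
    return s*[p['fx'],p['fy']]+[p['cx'],p['cy']]
def tri(v):  # v: list of (o,d) rays
    A=np.zeros((3,3));b=np.zeros(3)
    for o,d in v:
        M=np.eye(3)-np.outer(d,d);A+=M;b+=M@o
    X=np.linalg.solve(A,b); return X,max(np.linalg.norm((np.eye(3)-np.outer(d,d))@(X-o)) for o,d in v)
def tool():
    o=r.get_obs(); return np.array(o['tcp_pos']),R.from_rotvec(o['orientation']).as_matrix(),o
def goto(xyz,yvec=None):
    """shift in tool axes (cm) and twist (deg) to reach xyz with tool y along +-yvec"""
    p,M,o=tool(); s=M.T@(np.array(xyz)-p)*100; t=0
    if yvec is not None:
        y=M.T@np.r_[yvec,0][:3]; t=np.degrees(np.arctan2(-y[0],y[1])); t=(t+90)%180-90
    return np.round(s,2),round(t,1)
def blob(img,m,near=None):
    m=cv2.morphologyEx(m,cv2.MORPH_OPEN,np.ones((3,3)))
    cs=[c for c in cv2.findContours(m,0,2)[0] if cv2.contourArea(c)>40]
    return sorted(cs,key=cv2.contourArea)[::-1]
E
python3 - <<'E'
from h import *
t=cv2.imread('pics/top0.png')
rough=dict(strip=(245,178,.04),panel=(350,218,.012),hole=(363,207,.012),stop=(241,210,.049),bar=(255,153,.089),short=(174,211,.012),gear=(213,262,.01),bottle=(336,163,0.05),pillar=(177,159,.03),dn=(239,228,.02),ld=(228,225,.02),ru=(272,155,.02),lu=(244,150,.02))
for k,(u,v,z) in rough.items(): print(k,np.round(plane('top',(u,v),z)[0],3))
p,M,o=tool();print(np.round(M,3)); P=r.camera_params('wrist');T=np.array(P['world_from_camera']);print('cam in tool',np.round(M.T@(T[:3,3]-p),3),np.round(M.T@T[:3,:3],2))
a=cv2.resize(t[130:250,150:390],None,fx=3.3,fy=3.3,interpolation=2)
s=cv2.imread('pics/side0.png');b=cv2.resize(s[120:310,220:400],None,fx=3,fy=3,interpolation=2)
cv2.imwrite('pics/ta.png',a)
E
```

```text
strip [0.632 0.026 0.04 ]
panel [ 0.512 -0.316  0.012]
hole [ 0.549 -0.359  0.012]
stop [0.526 0.034 0.049]
bar [ 0.703 -0.008  0.089]
short [0.524 0.258 0.012]
gear [0.361 0.123 0.01 ]
bottle [ 0.685 -0.267  0.05 ]
pillar [0.694 0.253 0.03 ]
dn [0.471 0.042 0.02 ]
ld [0.48  0.077 0.02 ]
ru [ 0.715 -0.059  0.02 ]
lu [0.73  0.034 0.02 ]
[[-0.894  0.447 -0.001]
 [ 0.447  0.894 -0.001]
 [-0.    -0.001 -1.   ]]
cam in tool [ 0.066  0.    -0.129] [[ 0.   -0.96 -0.26]
 [ 1.    0.    0.  ]
 [ 0.   -0.26  0.96]]
```

```bash
python3 - <<'E'
from h import *
y=np.array([np.cos(np.radians(-13.4)),np.sin(np.radians(-13.4)),0])
print(goto([.615,.065,.29],y))
E
```

```text
(array([-52.1 , -34.14,  -4.49]), np.float64(76.8))
```

View pics/ta.png

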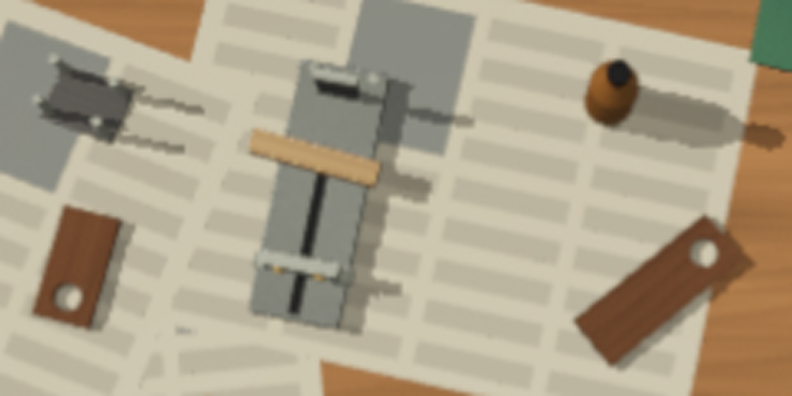

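Crop: the strip runs from (250,142) to (378,172), square across the deck, and the stop with its brass screw heads is at (298,265). Moving to a view over the stand.

Request:
move_arm(
  rows=[-5, -3.4, -0.5, 8, -10, -6.8, -1, 16, -15.5, -10, -1.5, 24, -21, -13.5, -2, 32, -26, -17, -2.5, 40, -31, -20.5, -3, 48, -36.5, -24, -3.5, 56, -42, -27.5, -4, 64, -47, -31, -4.4, 72, -52.1, -34.1, -4.5, 76.8],
)

```text
clock: 1.4
tcp_pos: [0.6143, 0.0668, 0.2905]
orientation: [-2.468, -1.944, -0.001]
contact_force: [0.6, 1.0, 0.3]
grip_width: 0.0852
gripper_force: 0.0
```

Request:
move_arm(
  rows=[0, 0, 0, 0, 0, 0, 0, 0],
)

```text
clock: 1.65
tcp_pos: [0.6133, 0.069, 0.2897]
orientation: [-2.464, -1.948, 0.001]
contact_force: [-0.4, 1.2, 0.9]
grip_width: 0.0855
gripper_force: 0.0
```

```bash
python3 - <<'E'
from h import *
p,M,o=tool();print(o['clock'],p,np.round(M,3),np.abs(o['qvel']).max())
P=r.camera_params('wrist');f=r.grab_frame('wrist');cv2.imwrite('pics/w1.png',f)
import json;json.dump({k:np.array(v).tolist() for k,v in P.items()},open('w1.json','w'))
E
```

```text
1.65 [0.6132506  0.06902187 0.28968882] [[ 0.231  0.973 -0.001]
 [ 0.973 -0.231  0.   ]
 [ 0.    -0.001 -1.   ]] 0.024491997397847406
```

View pics/w1.png

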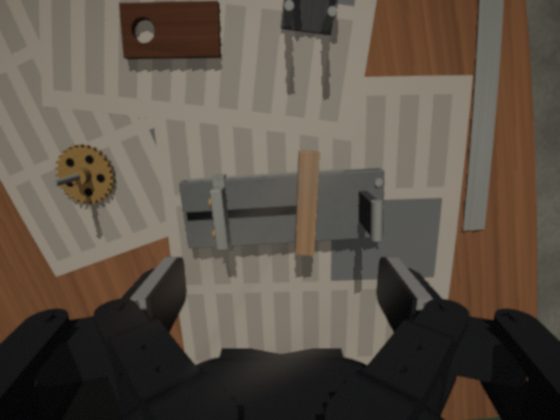

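Wrist view: deck corners at about (181,181), (190,249) and (382,168), stop front at (220,213), strip (307,203), bar (376,216). Next step is masks and rays.

```bash
cat > m1.py <<'E'
from h import *
import json
P=json.load(open('w1.json'));w=cv2.imread('pics/w1.png');t=cv2.imread('pics/top0.png');s=cv2.imread('pics/side0.png')
def sm(f,roi):
    h=cv2.cvtColor(f,cv2.COLOR_BGR2HSV);m=cv2.inRange(h,(5,90,115),(22,255,255));z=np.zeros_like(m);x0,y0,x1,y1=roi;z[y0:y1,x0:x1]=m[y0:y1,x0:x1];return blob(f,z)
res={}
for n,f,roi in (('wrist',w,(285,140,330,262)),('top',t,(220,165,270,190)),('side',s,(285,148,312,192))):
    c=sm(f,roi); 
    if not c: print(n,'none');continue
    rc=cv2.minAreaRect(c[0]);print(n,np.round(rc[0],1),np.round(rc[1],1),cv2.contourArea(c[0]))
    res[n]=rc[0]; b=cv2.boxPoints(rc)
    if n!='side':
        q=plane(n,b,.04,P if n=='wrist' else None);print(np.round(q,4).tolist())
v=[ (lambda a:(a[0],a[1][0]))(rays(n,res[n],P if n=='wrist' else None)) for n in res]
print('strip tri',tri(v), 'w+top',tri([v[0],v[1]]))
print('strip centre on .04:',plane('wrist',res['wrist'],.04,P)[0])
# deck mask in wrist
h=cv2.cvtColor(w,cv2.COLOR_BGR2HSV); 
for y,x in ((200,270),(190,200),(240,205),(230,400),(160,250),(150,245),(300,200)): print((x,y),h[y,x],end=' ')
print()
print('deck corners',np.round(plane('wrist',[(181,181),(190,249),(382,168)],.02,P),4).tolist())
print('stop top',np.round(plane('wrist',[(213,177),(216,248),(225,176),(229,248)],.049,P),4).tolist())
print('bar ends',np.round(plane('wrist',[(376,192),(377,240)],.083,P),4).tolist())
a=cv2.resize(w[150:270,170:400],None,fx=3.4,fy=3.4,interpolation=2);cv2.imwrite('pics/w1c.png',a)
E
python3 m1.py
```

```text
wrist [306.9 202.6] [ 18. 103.] 1684.5
[[0.6093, -0.0292, 0.04], [0.642, 0.0958, 0.04], [0.6622, 0.0902, 0.04], [0.6313, -0.0354, 0.04]]
top [245.  177.4] [39.6  7.3] 236.5
[[0.6383, 0.0908, 0.04], [0.6617, 0.0855, 0.04], [0.6294, -0.0393, 0.04], [0.6062, -0.0337, 0.04]]
side [297.6 167.6] [29.6  8.7] 215.0
strip tri (array([0.63581112, 0.02948571, 0.03664698]), np.float64(0.0037518072613942186)) w+top (array([0.63761399, 0.0275732 , 0.02035551]), np.float64(0.00041889439614230494))
strip centre on .04: [0.63685172 0.03301624 0.04      ]
(270, 200) [21 20 89] (200, 190) [30 12 82] (205, 240) [20 18 86] (400, 230) [30  9 86] (250, 160) [ 18  36 126] (245, 150) [ 18  37 125] (200, 300) [ 18  38 122] 
deck corners [[0.4889, 0.0917, 0.02], [0.4721, 0.0011, 0.02], [0.738, 0.0497, 0.02]]
stop top [[0.537, 0.0906, 0.049], [0.5154, 0.0047, 0.049], [0.551, 0.0884, 0.049], [0.5311, 0.001, 0.049]]
bar ends [[0.7106, 0.0389, 0.083], [0.7032, -0.0156, 0.083]]
```

View pics/w1c.png

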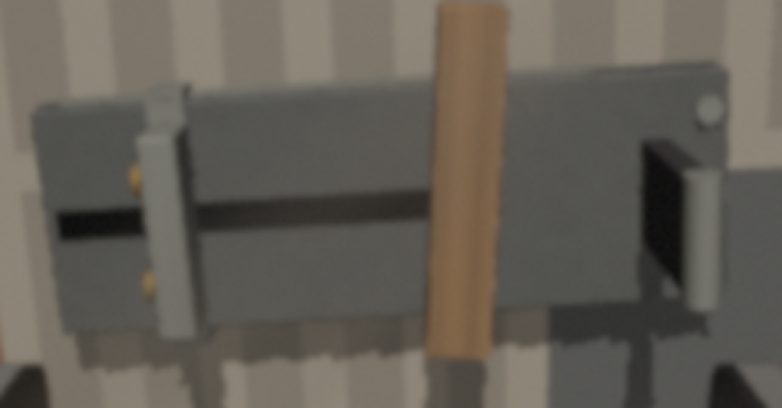

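```bash
python3 - <<'E'
from h import *
import json
P=json.load(open('w1.json'))
c=lambda L:[(170+x/3.4,150+y/3.4) for x,y in L]
def pr(n,L,z): 
    q=plane('wrist',c(L),z,P);d=q[1]-q[0];print(n,np.round(q[:,:2],4).tolist(),'len',round(np.linalg.norm(d)*1000,1),'ang',round(np.degrees(np.arctan2(d[1],d[0])),1))
pr('slot',[(60,227),(430,205)],.02)
pr('near end',[(65,330),(38,115)],.02)
pr('right edge',[(65,330),(645,300)],.02)
pr('left edge',[(38,115),(725,77)],.02)
pr('left edge0',[(35,107),(725,66)],.0)
pr('stop near top edge',[(165,335),(140,137)],.049)
pr('stop far top edge',[(195,332),(180,130)],.049)
pr('bar',[(702,308),(700,170)],.086)
E
```

```text
slot [[0.4828, 0.0448], [0.6221, 0.0208]] len 141.4 ang -9.7
near end [[0.4718, 0.004], [0.488, 0.0882]] len 85.8 ang 79.1
right edge [[0.4718, 0.004], [0.6951, -0.0358]] len 226.8 ang -10.1
left edge [[0.488, 0.0882], [0.7386, 0.0436]] len 254.6 ang -10.1
left edge0 [[0.4807, 0.0892], [0.7447, 0.0433]] len 268.0 ang -9.9
stop near top edge [[0.5183, 0.0033], [0.5305, 0.0759]] len 73.6 ang 80.5
stop far top edge [[0.5293, 0.0019], [0.5446, 0.0751]] len 74.7 ang 78.1
bar [[0.7019, -0.0148], [0.7083, 0.0312]] len 46.4 ang 82.0
```

```bash
python3 - <<'E'
from h import *
a=np.radians(-14.3)
print(goto([.637,.031,.039],[np.cos(a),np.sin(a),0]),r.tips_ahead)
E
```

```text
(array([-3.26,  3.26, 25.07]), np.float64(1.1)) 0.014
```

Request:
move_arm(
  rows=[-1.5, 1.5, 4, 1, -3.2, 3.2, 9, 1, -3.2, 3.2, 14, 1, -3.2, 3.2, 18, 1, -3.2, 3.2, 21, 1, -3.2, 3.2, 23.5, 1, -3.2, 3.2, 24.5, 1, -3.2, 3.2, 25, 1, -3.2, 3.2, 25, 1],
  fingers=0.6,
)

```text
clock: 2.82
tcp_pos: [0.6377, 0.0304, 0.0408]
orientation: [2.481, 1.927, 0.001]
contact_force: [0.3, 0.3, -0.3]
grip_width: 0.0511
gripper_force: 0.0
```

Request:
move_arm(
  rows=[0, 0, 0, 0, 0, 0, 0, 0, 0, 0, 0, 0, 0, 0, 0, 0, 0, 0, 0, 0],
  fingers=0.1,
  newtons=25,
)

```text
clock: 3.45
tcp_pos: [0.6381, 0.0299, 0.0412]
orientation: [2.482, 1.926, 0.002]
contact_force: [-1.4, 0.2, 7.1]
grip_width: 0.023
gripper_force: 25.4
```

```bash
python3 - <<'E'
from h import *
p,M,o=tool();print(o['grip_width'],o['gripper_force'],o['contact_force'],p,r.tips_ahead)
print(goto([.637,.031,.11]),goto([.63,-.13,.11]),goto([.63,-.13,.020]))
E
```

```text
0.022972453135377418 25.372498333454132 [-1.36071127  0.20777515  7.08123004] [0.63807794 0.02992082 0.04115772] 0.014
(array([ 0.08, -0.12, -6.88]), 0) (array([-15.69,   3.2 ,  -6.89]), 0) (array([-15.69,   3.19,   2.11]), 0)
```

Request:
move_arm(
  rows=[0, 0, -2, 0, 0, 0, -5, 0, 0, 0, -7, 0, -3, 0.6, -7, 0, -7, 1.5, -7, 0, -11, 2.3, -6, 0, -14.5, 3, -4, 0, -15.7, 3.2, -1.5, 0, -15.7, 3.2, 0.5, 0, -15.7, 3.2, 1.5, 0],
)

```text
clock: 4.7
tcp_pos: [0.6291, -0.1286, 0.0242]
orientation: [-2.479, -1.927, 0.001]
contact_force: [0.1, 0.8, -0.3]
grip_width: 0.0234
gripper_force: 24.6
```

Request:
move_arm(
  rows=[0, 0, 0.1, 0, 0, 0, 0.3, 0, 0, 0, 0.4, 0, 0, 0, 0.4, 0],
)

```text
clock: 5.2
tcp_pos: [0.6297, -0.13, 0.0216]
orientation: [2.481, 1.926, 0.001]
contact_force: [0.2, 0.0, -0.6]
grip_width: 0.0234
gripper_force: 24.6
```

Request:
move_arm(
  rows=[0, 0, 0.1, 0, 0, 0, 0.1, 0],
)

```text
clock: 5.45
tcp_pos: [0.6297, -0.1301, 0.0212]
orientation: [2.482, 1.926, 0.001]
contact_force: [-2.8, 1.3, 6.0]
grip_width: 0.0231
gripper_force: 25.4
```

Request:
move_arm(
  rows=[0, 0, 0, 0, 0, 0, 0, 0, 0, 0, -0.3, 0, 0, 0, -3, 0, 0, 0, -8, 0, 0, 0, -11, 0],
  fingers=0.55,
)

```text
clock: 6.2
tcp_pos: [0.6302, -0.1306, 0.1327]
orientation: [2.481, 1.924, 0.002]
contact_force: [-0.6, 0.1, -0.5]
grip_width: 0.0471
gripper_force: 0.0
```

```bash
python3 - <<'E'
from h import *
p,M,o=tool();print(o['clock'],o['grip_width'],p)
a=np.radians(-10.2);x=np.array([np.cos(a),np.sin(a),0]);y=np.array([-x[1],x[0],0])
O=np.array([.605,.024,0])
for X,Z in ((-.125,.13),(-.125,.05)): print(goto(O+x*X+[0,0,Z],y))
E
```

```text
6.2 0.04706798473798919 [ 0.63015337 -0.13057107  0.13265131]
(array([ 13.43, -18.75,   0.22]), np.float64(85.8))
(array([ 13.43, -18.77,   8.22]), np.float64(85.8))
```

Request:
move_arm(
  rows=[1.3, -1.9, 0, -9.4, 2.7, -3.8, 0, -18.8, 4, -5.6, 0, -28.3, 5.4, -7.5, 0, -37.7, 6.7, -9.4, 0, -47.1, 8.1, -11.3, 0, -56.5, 9.4, -13.1, 0, -66, 10.8, -15, 0, -75.4, 12.1, -16.9, 0, -84.8, 13.4, -18.8, 0, -94.2],
  fingers=0,
)

```text
clock: 7.45
tcp_pos: [0.4801, 0.0467, 0.1305]
orientation: [0.271, 3.129, -0.0]
contact_force: [0.0, -0.3, -0.0]
grip_width: -0.0001
gripper_force: 0.0
```

Request:
move_arm(
  rows=[0, 0, 3, 0, 0, 0, 6, 0, 0, 0, 7.5, 0, 0, 0, 8.2, 0, 0, 0, 8.5, 0, 0, 0, 8.5, 0],
)

```text
clock: 8.2
tcp_pos: [0.481, 0.0464, 0.0457]
orientation: [0.279, 3.128, 0.0]
contact_force: [-0.6, -0.1, 0.0]
grip_width: 0.0003
gripper_force: 0.0
```

```bash
cat >> h.py <<'E'
a_=np.radians(-10.2);sx=np.array([np.cos(a_),np.sin(a_),0]);sy=np.array([-sx[1],sx[0],0]);SO=np.array([.605,.024,0])
def instand(X): d=np.asarray(X)-SO; return np.round([d@sx,d@sy,d[2]],4)
E
python3 - <<'E'
from h import *
p,M,o=tool();print(o['clock'],o['grip_width'],instand(p),np.round(M,3),o['contact_force'],o['joints'])
cv2.imwrite('pics/w2.png',r.grab_frame('wrist'))
E
```

```text
8.2 0.0003087158460325869 [-1.26e-01  1.00e-04  4.57e-02] [[-0.984  0.177  0.001]
 [ 0.177  0.984  0.   ]
 [-0.001  0.    -1.   ]] [-0.60444981 -0.09255989  0.00498613] [-0.2360793   0.47137099  0.01304952  2.15556804 -0.01198086  0.51389439
  1.17905862]
```

View pics/w2.png

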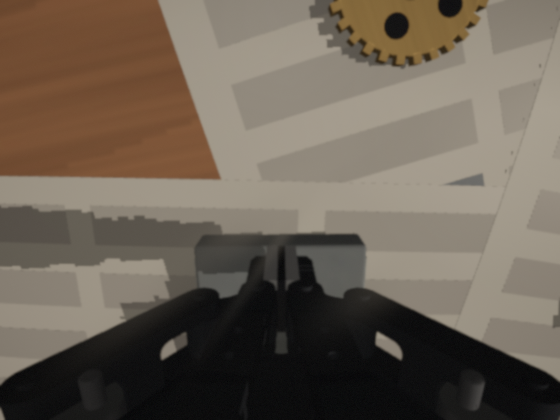

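The wrist view shows the deck's near end spanning columns 197–365 with the closed fingers centred at 281, so they are on the stand's centre line. Pushing now.

Request:
move_arm(
  rows=[-2, 0, 0, 0, -3.5, 0, 0, 0, -4.5, 0, 0, 0, -5.5, 0, 0, 0, -6.5, 0, 0, 0, -7.5, 0, 0, 0, -8.5, 0, 0, 0, -9.3, 0, 0, 0, -9.3, 0, 0, 0],
)

```text
clock: 9.38
tcp_pos: [0.5731, 0.0294, 0.0453]
orientation: [0.279, 3.128, -0.0]
contact_force: [-0.4, -0.4, -1.3]
grip_width: 0.0
gripper_force: 0.0
```

Request:
move_arm(
  rows=[-0.5, 0, 0, 0, -1, 0, 0, 0, -1.4, 0, 0, 0, -1.7, 0, 0, 0, -1.7, 0, 0, 0],
)

```text
clock: 10.0
tcp_pos: [0.5893, 0.0266, 0.0452]
orientation: [0.279, 3.128, -0.0]
contact_force: [-1.9, 1.0, -0.7]
grip_width: -0.0001
gripper_force: 0.5
```

```bash
python3 - <<'E'
from h import *
p,M,o=tool();print(o['clock'],instand(p),o['contact_force'])
E
```

```text
10.0 [-0.0159 -0.0002  0.0452] [-1.86175002  0.9704006  -0.74905069]
```

Request:
move_arm(
  rows=[-0.2, 0, 0, 0, -0.4, 0, 0, 0, -0.5, 0, 0, 0, -0.5, 0, 0, 0],
)

```text
clock: 10.5
tcp_pos: [0.5901, 0.0266, 0.0449]
orientation: [-0.277, -3.122, 0.001]
contact_force: [-11.5, 2.1, 9.9]
grip_width: -0.0002
gripper_force: 6.2
```

Request:
move_arm(
  rows=[-0.2, 0, 0, 0, -0.4, 0, 0, 0, -0.6, 0, 0, 0, -0.6, 0, 0, 0],
)

```text
clock: 11.0
tcp_pos: [0.5903, 0.0266, 0.0439]
orientation: [-0.274, -3.11, 0.002]
contact_force: [-26.4, 5.5, 20.0]
grip_width: -0.0001
gripper_force: 13.6
```

Request:
move_arm(
  rows=[1.5, 0, 0, 0, 3, 0, 0, 0, 3, 0, -4, 0, 3, 0, -10, 0, 3, 0, -16, 0, 0, 0, -20, 0, -2, 0, -22, 0, -2, 0, -22, 0, -2, 0, -22, 0],
  fingers=1,
)

```text
clock: 12.12
tcp_pos: [0.6181, 0.0216, 0.2639]
orientation: [-0.278, -3.127, 0.0]
contact_force: [-0.1, -0.1, -0.2]
grip_width: 0.0858
gripper_force: 0.0
```

```bash
python3 - <<'E'
from h import *
import json
p,M,o=tool();print(o['clock'],instand(p),np.round(M[:,1],3))
P=r.camera_params('wrist');f=r.grab_frame('wrist');cv2.imwrite('pics/w3.png',f)
json.dump({k:np.array(v).tolist() for k,v in P.items()},open('w3.json','w'))
for n,X in (('stop far top y0',SO+.010*sx+[0,0,.049]),('stop near',SO-.004*sx+[0,0,.049]),('bar',SO+.102*sx+[0,0,.089])): print(n,proj('wrist',X,P).round(0))
t=r.grab_frame('top');cv2.imwrite('pics/top2.png',t)
h=cv2.cvtColor(t,cv2.COLOR_BGR2HSV)
print([h[y,x].tolist() for x,y in ((345,222),(340,228),(174,205),(320,225))])
E
```

```text
12.125 [ 1.330e-02 -1.000e-04  2.639e-01] [ 0.177  0.984 -0.   ]
stop far top y0 [[281. 181.]]
stop near [[281. 168.]]
bar [[281. 275.]]
[[12, 151, 110], [12, 152, 111], [12, 156, 119], [22, 36, 212]]
```

View pics/w3.png

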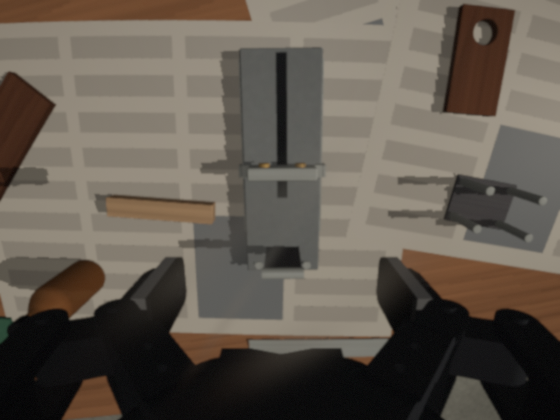

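The wrist view shows the stop's top face at rows 167–180, against a predicted 168–181 for home, so it has snapped home. The slot is at column 281, the bar at (281,272) and the strip flat on the bench at (160,209). Next I measure the panel.

```bash
cat > pan.py <<'E'
from h import *
def pm(f,roi,vmax=135):
    h=cv2.cvtColor(f,cv2.COLOR_BGR2HSV);m=cv2.inRange(h,(3,110,25),(16,255,vmax));z=np.zeros_like(m);x0,y0,x1,y1=roi;z[y0:y1,x0:x1]=m[y0:y1,x0:x1];return blob(f,z)
if __name__=='__main__':
    v=[]
    for n,f,roi in (('top',cv2.imread('pics/top2.png'),(318,190,380,245)),('side',cv2.imread('pics/side0.png'),(265,245,352,302))):
        c=pm(f,roi)[0];rc=cv2.minAreaRect(c);print(n,[np.round(x,1) for x in rc],cv2.contourArea(c))
        if n=='top':
            b=plane(n,cv2.boxPoints(rc),.012);print(np.round(b[:,:2],4).tolist(),b.mean(0).round(4))
        o,d=rays(n,rc[0]);v.append((o,d[0]))
    print(tri(v))
    h=np.array([.549,-.359]);c=b.mean(0);e=[b[1]-b[0],b[2]-b[1]];e=max(e,key=np.linalg.norm)[:2];e/=np.linalg.norm(e)
    if e@(h-c[:2])<0:e=-e
    a=np.degrees(np.arctan2(e[1],e[0]));print('panel yaw',a)
    # tool x = -e ; y = x rotated -90
    y=np.array([-e[1],e[0],0]); 
    g=c*[1,1,0]-.040*np.r_[e,0]; print('grasp',g,goto(g-[0,0,-.2],y),'tool x now',tool()[1][:,0])
E
python3 pan.py
```

```text
top [array([353.6, 219.5]), array([26.2, 55.3]), np.float64(51.3)] 913.5
[[0.4826, -0.2319], [0.5988, -0.372], [0.5321, -0.4253], [0.4173, -0.2853]] [ 0.5077 -0.3286  0.012 ]
side [array([313.9, 279.1]), array([85. , 28.1]), np.float64(21.0)] 1723.0
(array([ 0.5141591 , -0.33045279,  0.00807301]), np.float64(0.006514417888031068))
panel yaw -50.329655337027354
grasp [ 0.48214808 -0.29780646  0.        ] (array([  7.71, -33.83,   6.42]), np.float64(40.2)) tool x now [-0.98434497  0.17623315  0.00261988]
```

Request:
move_arm(
  rows=[0.9, -4.2, 0.5, 5, 1.8, -8.5, 1, 10, 2.8, -12.7, 1.6, 15, 3.8, -17, 2.4, 20, 4.8, -21, 3.2, 25, 5.8, -25, 4, 30, 6.7, -29, 4.5, 35, 7.5, -32.5, 4.5, 40, 7.7, -33.8, 4.5, 40.2, 7.7, -33.8, 4.5, 40.2],
)

```text
clock: 13.48
tcp_pos: [0.4835, -0.2974, 0.2198]
orientation: [-1.336, -2.843, -0.0]
contact_force: [0.4, 0.1, 0.2]
grip_width: 0.0854
gripper_force: 0.0
```

```bash
python3 - <<'E'
from h import *
import json
p,M,o=tool();print(o['clock'],p,np.round(M[:,0],3),o['joints'])
P=r.camera_params('wrist');f=r.grab_frame('wrist');cv2.imwrite('pics/w4.png',f)
json.dump({k:np.array(v).tolist() for k,v in P.items()},open('w4.json','w'))
E
```

```text
13.475 [ 0.48352841 -0.29740539  0.21978563] [-0.638  0.77   0.001] [ 0.20228689  0.33429433  0.2991394   1.85953111 -0.11808716  0.9656641
  1.24536217]
```

View pics/w4.png

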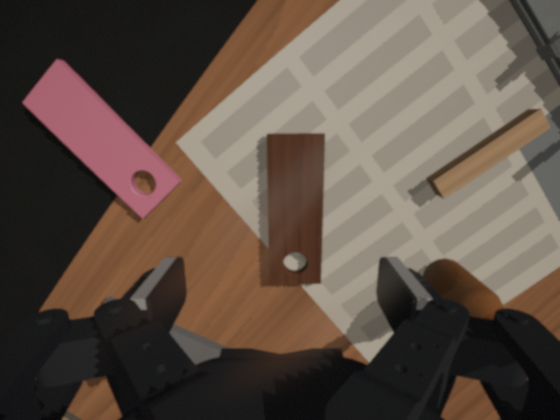

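Wrist view: the panel's plain end is at row 134, columns 268–324; its right edge runs from (324,134) to (321,283); the hole is at (294,262). A shadow lies along its left side.

```bash
python3 - <<'E'
from h import *
import json
P=json.load(open('w4.json'))
q=plane('wrist',[(268,134),(324,134),(321,283),(294,261.5)],.012,P)[:,:2]
print(q.round(4).tolist())
foot=(q[0]+q[1])/2; e=(q[2]-q[1])/np.linalg.norm(q[2]-q[1]);print('w,l',np.linalg.norm(q[1]-q[0]),np.linalg.norm(q[2]-q[1]),'yaw',np.degrees(np.arctan2(e[1],e[0])))
e2=(q[3]-foot)/np.linalg.norm(q[3]-foot);print('foot-hole',np.linalg.norm(q[3]-foot),np.degrees(np.arctan2(e2[1],e2[0])))
# height of the plain-right corner from top view (hole) rays
f=cv2.imread('pics/top0.png');h=cv2.cvtColor(f,cv2.COLOR_BGR2HSV)[200:215,355:372];m=cv2.inRange(h,(10,0,120),(40,90,255));M=cv2.moments(m,True)
uv=(355+M['m10']/M['m00'],200+M['m01']/M['m00']);o1,d1=rays('top',uv);o2,d2=rays('wrist',(294,261.5),P);print('hole',uv,tri([(o1,d1[0]),(o2,d2[0])]))
em=e+e2;em/=np.linalg.norm(em);c=foot+.085*em;print('centre',c,'centre by hole',q[3]-.059*em)
y=np.array([-em[1],em[0],0]);g=np.r_[foot+.045*em,.0155]
print('grasp',g,goto(g,y))
E
```

```text
[[0.4396, -0.2646], [0.4837, -0.2279], [0.5932, -0.3562], [0.5515, -0.3555]]
w,l 0.05729671700499874 0.16866812164968656 yaw -49.49621039418756
foot-hole 0.14140621531635397 -50.5566575612033
hole (362.7818181818182, 206.21818181818182) (array([ 0.55332965, -0.35852115,  0.00433005]), np.float64(0.0008662223225030766))
centre [ 0.51625145 -0.3113973 ] centre by hole [ 0.51357841 -0.31024561]
grasp [ 0.49055409 -0.28074366  0.0155    ] (array([ 0.78,  1.48, 20.44]), np.float64(-0.2))
```

Request:
move_arm(
  rows=[0.4, 0.8, 4, 0, 0.8, 1.5, 9, 0, 0.8, 1.5, 13, 0, 0.8, 1.5, 16, 0, 0.8, 1.5, 18, 0, 0.8, 1.5, 19.5, 0, 0.8, 1.5, 20, 0, 0.8, 1.5, 20.1, 0, 0.8, 1.5, 20.1, 0],
)

```text
clock: 14.65
tcp_pos: [0.4908, -0.2821, 0.0199]
orientation: [1.336, 2.842, 0.0]
contact_force: [0.5, 0.0, 0.2]
grip_width: 0.0851
gripper_force: 0.0
```

Request:
move_arm(
  rows=[0, 0, 0, 0, 0, 0, 0, 0, 0, 0, 0, 0, 0, 0, 0, 0],
  fingers=0.5,
  newtons=30,
)

```text
clock: 15.15
tcp_pos: [0.4906, -0.2821, 0.0202]
orientation: [1.337, 2.842, 0.0]
contact_force: [-1.7, 0.7, 8.2]
grip_width: 0.0575
gripper_force: 30.4
```

Request:
move_arm(
  rows=[0, 0, -0.5, 0, 0, 0, -2, 0, 0, 0, -5, 0, 0, 0, -9, 0, 0, 0, -13, 0, 0, 0, -17, 0, 0, 0, -20, 0, 0, 0, -20, 0],
)

```text
clock: 16.15
tcp_pos: [0.4915, -0.2827, 0.2225]
orientation: [1.335, 2.838, 0.001]
contact_force: [-0.9, -0.7, -1.1]
grip_width: 0.0572
gripper_force: 32.5
```

```bash
python3 - <<'E'
from h import *
p,M,o=tool();print(o['clock'],p,o['grip_width'],o['gripper_force'])
a=r.grab_frame('side');b=r.grab_frame('wrist')
cv2.imwrite('pics/c5.png',np.vstack([a[:300,150:510],b[:300,100:460]])[:600])
G=SO+.057*sx+[0,0,.22]; print(goto(G,sy))
E
```

```text
16.15 [ 0.491472   -0.28270381  0.2224947 ] 0.0571621685566643 32.48458743095398
(array([11.84, 32.04, -0.06]), np.float64(-40.2))
```

View pics/c5.png

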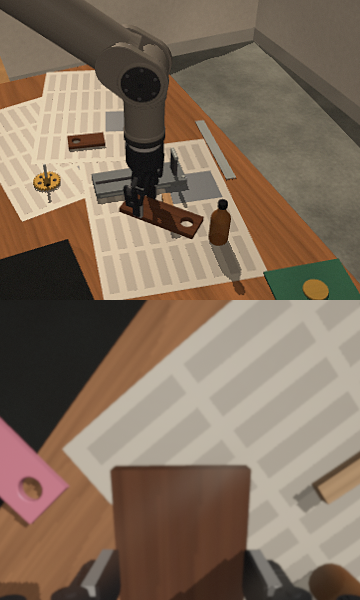

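The side view shows the panel held about level, clear of the bottle. In the wrist view its plain end is square between the fingers, about 47 mm from the grip. Carrying it to the stand.

Request:
move_arm(
  rows=[1, 3, 0, -4, 2.3, 6.4, 0, -8, 3.5, 9.8, 0, -12, 4.8, 13.2, 0, -17, 6, 16.6, 0, -21, 7.3, 20, 0, -26, 8.6, 23.5, 0, -30, 9.9, 27, 0, -35, 11, 30, 0, -38, 11.8, 32, 0, -40.2],
)

```text
clock: 17.5
tcp_pos: [0.6625, 0.016, 0.219]
orientation: [-0.271, -3.13, -0.001]
contact_force: [0.1, 0.5, -0.7]
grip_width: 0.0574
gripper_force: 32.4
```

Request:
move_arm(
  rows=[0, 0, 2, 0, 0, 0, 5, 0, 0, 0, 7.5, 0, 0, 0, 8.5, 0, 0, 0, 8.5, 0],
)

```text
clock: 18.12
tcp_pos: [0.6607, 0.012, 0.1332]
orientation: [-0.281, -3.127, 0.001]
contact_force: [-0.5, -0.6, -0.2]
grip_width: 0.0573
gripper_force: 32.4
```

```bash
python3 - <<'E'
from h import *
p,M,o=tool();print(o['clock'],instand(p),o['contact_force'],goto(SO+.057*sx+[0,0,.125],sy))
f=r.grab_frame('wrist');s=r.grab_frame('side')
cv2.imwrite('pics/c6.png',np.hstack([f[:400,100:460],cv2.resize(s[100:230,230:370],None,fx=3.0,fy=3.0)[:400,:420][:390] if 0 else cv2.resize(s[95:228,230:376],(438,400))]))
E
```

```text
18.125 [ 0.0569 -0.002   0.1332] [-0.46288162 -0.55963917 -0.24088683] (array([-0.01,  0.2 ,  0.82]), np.float64(-0.1))
```

View pics/c6.png

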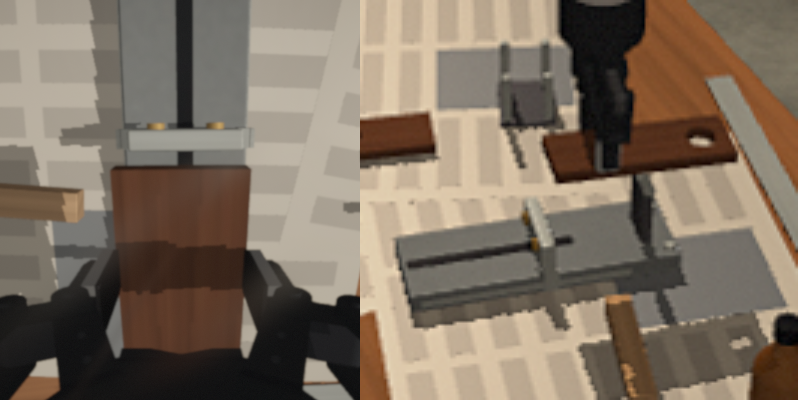

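The panel is level above the stand, columns 113–250 against the slot at 184, so it needs about 2 mm along +y. Lowering so that the bar tips it within the pads.

Request:
move_arm(
  rows=[0, 0.2, 0.8, 0, 0, 0.2, 1.5, 0, 0, 0.2, 2.1, 0, 0, 0.2, 2.5, 0, 0, 0.2, 2.9, 0, 0, 0.2, 3.3, 0, 0, 0.2, 3.7, 0, 0, 0.2, 3.7, 0],
  newtons=20,
)

```text
clock: 19.23
tcp_pos: [0.6618, 0.0151, 0.0968]
orientation: [-0.278, -3.129, -0.0]
contact_force: [-1.5, 1.0, -0.5]
grip_width: 0.0548
gripper_force: 21.1
```

```bash
python3 - <<'E'
from h import *
p,M,o=tool();print(o['clock'],instand(p),o['contact_force'],np.round(o['moment'],2),o['gripper_force'])
f=r.grab_frame('wrist');s=r.grab_frame('side')
cv2.imwrite('pics/c7.png',np.hstack([f[:400,100:460],cv2.resize(s[95:228,230:376],(438,400))]))
E
```

```text
19.225 [0.0574 0.0013 0.0968] [-1.48487901  1.02368668 -0.4738841 ] [0.13 0.22 0.  ] 21.145610511302948
```

View pics/c7.png

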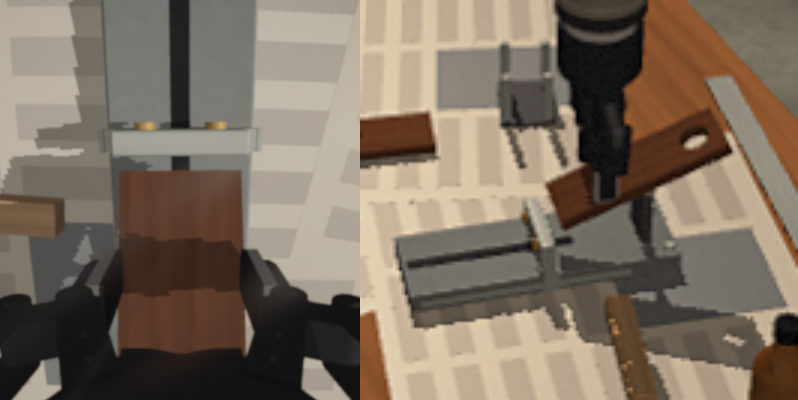

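The bar tips the panel within the pads as intended: in the side crop it slopes about 20° with the foot still above the stop.

Request:
move_arm(
  rows=[0, -0.1, 0.4, 0, 0, -0.1, 0.8, 0, 0, -0.1, 1.2, 0, 0, -0.1, 1.6, 0, 0, -0.1, 2, 0, 0, -0.1, 2.4, 0, 0, -0.1, 2.4, 0],
)

```text
clock: 20.2
tcp_pos: [0.6628, 0.0131, 0.0802]
orientation: [0.281, 3.126, -0.0]
contact_force: [-19.2, -1.0, 49.7]
grip_width: 0.0426
gripper_force: 24.0
```

```bash
python3 - <<'E'
from h import *
p,M,o=tool();print(o['clock'],instand(p),o['contact_force'],np.round(o['moment'],2),o['gripper_force'])
f=r.grab_frame('wrist');s=r.grab_frame('side')
cv2.imwrite('pics/c8.png',np.hstack([f[:400,100:460],cv2.resize(s[95:228,230:376],(438,400))]))
E
```

```text
20.2 [ 0.0588 -0.0005  0.0802] [-19.18093762  -1.00891453  49.70573852] [-1.39  4.03 -0.47] 23.972082808613777
```

View pics/c8.png

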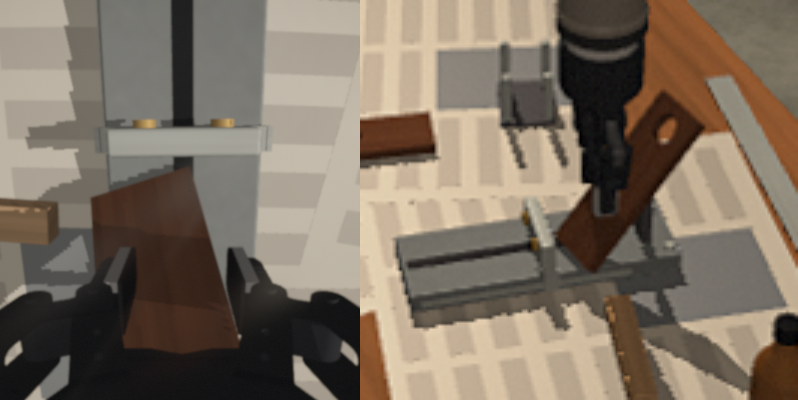

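The foot is down, but the pads slipped off the edges: the opening is at its 42.6 mm set value and the tips are pressing on the panel's face. The panel is turned by about 15°. I'll back off gently, then square it up with the open fingers. I've used up my picture views, so from here on I go by numbers only.

Request:
move_arm(
  rows=[0, 0, -0.4, 0, 0, 0, -0.9, 0, 0, 0, -1.4, 0, 0, 0, -2, 0, 0, 0, -3, 0, 0, 0, -5, 0, 0, 0, -8, 0, 0, 0, -12, 0, 0, 0, -15, 0, 0, 0, -15, 0],
)

```text
clock: 21.55
tcp_pos: [0.6636, 0.0141, 0.2277]
orientation: [0.278, 3.122, 0.002]
contact_force: [-0.6, 1.1, 0.6]
grip_width: 0.0427
gripper_force: 0.0
```

```bash
cat > lean.py <<'E'
from h import *
from pan import pm
def look():
    P=r.camera_params('wrist');f=r.grab_frame('wrist');out={}
    c=pm(f,(170,100,400,340),125);s=r.grab_frame('side');t=r.grab_frame('top')
    cc=pm(s,(280,95,352,205),125);ct=pm(t,(225,110,290,215),125)
    return P,[[np.round(cv2.approxPolyDP(cv2.convexHull(k[0]),3,True)[:,0]).tolist(),cv2.contourArea(k[0])] if k else None for k in (c,cc,ct)]
if __name__=='__main__':
    p,M,o=tool();print(o['clock'],instand(p),o['contact_force'].round(1) if hasattr(o['contact_force'],'round') else o['contact_force'],o['grip_width'])
    P,L=look()
    for n,k in zip(('wrist','side','top'),L): print(n,k)
    # expected leaning panel corners, top face and underside
    a=np.radians(40);u=np.cos(a)*sx+[0,0,np.sin(a)];nn=-np.sin(a)*sx+[0,0,np.cos(a)];F=SO+.0177*sx+[0,0,.02]
    Q=[F+u*l+sy*w+nn*h for l in (0,.17) for w in (-.03,.03) for h in (0,.012)]
    for n in ('wrist','side','top'): print('exp',n,proj(n,Q,P if n=='wrist' else None).round(0).tolist())
E
python3 lean.py
```

```text
21.55 [0.0595 0.0006 0.2277] [-0.6  1.1  0.6] 0.042741516753503954
wrist [[[284, 145], [325, 282], [328, 305], [298, 324], [260, 333], [255, 324], [229, 156]], 10426.0]
side [[[341, 129], [346, 138], [303, 182], [296, 170], [332, 127]], 957.0]
top [[[260, 159], [263, 180], [255, 181], [253, 162]], 184.0]
exp wrist [[250.0, 144.0], [249.0, 136.0], [309.0, 144.0], [310.0, 136.0], [243.0, 317.0], [241.0, 315.0], [316.0, 317.0], [318.0, 315.0]]
exp side [[297.0, 182.0], [294.0, 180.0], [292.0, 169.0], [290.0, 167.0], [344.0, 145.0], [342.0, 142.0], [338.0, 132.0], [335.0, 130.0]]
exp top [[256.0, 184.0], [255.0, 186.0], [238.0, 180.0], [237.0, 182.0], [262.0, 136.0], [262.0, 138.0], [243.0, 133.0], [243.0, 134.0]]
```

```bash
python3 - <<'E'
from h import *
P=r.camera_params('wrist')
f=plane('wrist',[(229,156),(284,145)],.0292,P);t=plane('wrist',[(260,333),(328,305)],.1385,P)
print([instand(x) for x in np.r_[f,t]],np.linalg.norm(f[1]-f[0]),np.linalg.norm(t[1]-t[0]))
e=t.mean(0)-f.mean(0);print('yaw of axis',np.degrees(np.arctan2(e[1],e[0])),'tilt',np.degrees(np.arctan2(e[2],np.hypot(e[0],e[1]))),np.linalg.norm(e))
d=(f[1]-f[0]);print('foot edge',np.degrees(np.arctan2(d[1],d[0]))-90)
g=f.mean(0)+e/np.linalg.norm(e)*.048; print('grip pt',g,instand(g))
eh=e*[1,1,0]/np.linalg.norm(e[:2]);y=np.array([-eh[1],eh[0],0])
print(goto([g[0],g[1],.056],y))
E
```

```text
[array([ 0.0249, -0.0513,  0.0292]), array([0.0141, 0.0035, 0.0292]), array([ 0.1493, -0.0156,  0.1385]), array([0.1246, 0.036 , 0.1385])] 0.055854924466975625 0.057227506429070416
yaw of axis 5.995879930751384 tilt 41.79536144533945 0.1639978588930543
foot edge 0.9468609265874051
grip pt [0.65556102 0.00076959 0.06119066] [ 0.0539 -0.0139  0.0612]
(array([ 0.3 , -1.41, 16.69]), np.float64(-16.2))
```

Request:
move_arm(
  rows=[0, -0.5, 3, -7, 0.2, -1, 7, -14, 0.3, -1.4, 10.5, -14, 0.3, -1.4, 13, -14, 0.3, -1.4, 15, -14, 0.3, -1.4, 16, -14, 0.3, -1.4, 16.5, -14, 0.3, -1.4, 16.5, -14],
  fingers=1,
)

```text
clock: 22.7
tcp_pos: [0.6565, 0.0009, 0.0585]
orientation: [-0.105, 3.139, 0.0]
contact_force: [-0.1, 0.0, 0.2]
grip_width: 0.0854
gripper_force: 0.0
```

```bash
python3 - <<'E'
from h import *
p,M,o=tool();print(o['clock'],instand(p),o['contact_force'],o['grip_width'])
E
```

```text
22.7 [ 0.0548 -0.0137  0.0585] [-0.06919212  0.03039124  0.16739108] 0.08535644504922779
```

Request:
move_arm(
  rows=[0, 0, 0, 0, 0, 0, 0, 0, 0, 0, 0, 0, 0, 0, 0, 0],
  fingers=0.6,
  newtons=20,
)

```text
clock: 23.2
tcp_pos: [0.6567, 0.0011, 0.059]
orientation: [-0.105, 3.139, 0.001]
contact_force: [-1.1, 1.2, 6.5]
grip_width: 0.0598
gripper_force: 21.2
```

```bash
python3 - <<'E'
from h import *
print(goto(SO+.053*sx+[0,0,.062],sy))
E
```

```text
(array([-0.14,  1.35, -0.3 ]), np.float64(14.0))
```

Request:
move_arm(
  rows=[0, 0, -0.2, 0, 0, 0, -0.3, 0, 0, 0.4, -0.3, 3.5, -0.1, 0.7, -0.3, 7, -0.1, 1.1, -0.3, 10.5, -0.1, 1.4, -0.3, 14, -0.1, 1.4, -0.3, 14, -0.1, 1.4, -0.3, 14],
)

```text
clock: 24.2
tcp_pos: [0.6556, 0.015, 0.0608]
orientation: [-0.276, -3.128, -0.0]
contact_force: [-2.1, 0.8, 0.7]
grip_width: 0.0599
gripper_force: 22.0
```

```bash
python3 - <<'E'
from h import *
p,M,o=tool();print(o['clock'],instand(p),o['contact_force'],o['grip_width'])
from lean import look
P,L=look();print(L)
E
```

```text
24.2 [0.0514 0.0001 0.0608] [-2.09852343  0.77067507  0.67350075] 0.05989382682069065
[[[[220, 186], [337, 194], [355, 339], [210, 339]], 18288.5], [[[339, 128], [343, 139], [317, 161], [317, 146], [335, 127]], 417.0], None]
```

Request:
move_arm(
  rows=[0.1, 0, 0.2, 0, 0.1, 0, 0.3, 0, 0.1, 0, 0.3, 0],
)

```text
clock: 24.72
tcp_pos: [0.6563, 0.015, 0.0597]
orientation: [0.278, 3.127, 0.001]
contact_force: [-5.0, 1.2, 8.7]
grip_width: 0.0597
gripper_force: 22.7
```

Request:
move_arm(
  rows=[0, 0, 0, 0, 0, 0, 0, 0, 0, 0, 0, 0, 0, 0, -2, 0, 0, 0, -5, 0, 0, 0, -9, 0, 0, 0, -13, 0, 0, 0, -17, 0, 0, 0, -17, 0],
  fingers=1,
)

```text
clock: 25.85
tcp_pos: [0.6578, 0.015, 0.2338]
orientation: [0.278, 3.12, 0.003]
contact_force: [0.3, 0.1, -0.6]
grip_width: 0.0852
gripper_force: 0.0
```

```bash
python3 lean.py
```

```text
25.85 [0.0535 0.0005 0.2338] [ 0.3  0.1 -0.6] 0.0852168068971417
wrist [[[306, 151], [316, 288], [312, 305], [295, 322], [243, 339], [173, 339], [170, 327], [252, 151]], 10273.0]
side [[[341, 129], [342, 143], [298, 180], [294, 166], [335, 127]], 932.5]
top [[[256, 159], [257, 177], [252, 182], [252, 160]], 112.5]
exp wrist [[251.0, 149.0], [250.0, 142.0], [308.0, 149.0], [309.0, 142.0], [244.0, 318.0], [242.0, 317.0], [315.0, 318.0], [317.0, 317.0]]
exp side [[297.0, 182.0], [294.0, 180.0], [292.0, 169.0], [290.0, 167.0], [344.0, 145.0], [342.0, 142.0], [338.0, 132.0], [335.0, 130.0]]
exp top [[256.0, 184.0], [255.0, 186.0], [238.0, 180.0], [237.0, 182.0], [262.0, 136.0], [262.0, 138.0], [243.0, 133.0], [243.0, 134.0]]
```

```bash
python3 - <<'E'
from h import *
P=r.camera_params('wrist');f=r.grab_frame('wrist');h=cv2.cvtColor(f,cv2.COLOR_BGR2HSV)
for c in (262,279,297): print(c,[(y,*h[y,c].tolist()) for y in range(134,158,2)])
sat=lambda y:[x for x in range(225,340) if h[y,x,1]>85 and h[y,x,0]<18]
for y in (160,180,220,260,290,310): s=sat(y);print(y,s[0],s[-1],len(s))
E
```

```text
262 [(134, 19, 49, 129), (136, 24, 19, 136), (138, 27, 16, 140), (140, 27, 17, 139), (142, 27, 17, 137), (144, 27, 17, 135), (146, 27, 17, 132), (148, 26, 18, 111), (150, 30, 13, 100), (152, 36, 14, 88), (154, 11, 62, 66), (156, 10, 143, 68)]
279 [(134, 30, 16, 114), (136, 24, 18, 138), (138, 27, 16, 140), (140, 27, 16, 140), (142, 27, 18, 138), (144, 27, 17, 137), (146, 27, 19, 132), (148, 26, 19, 94), (150, 30, 9, 28), (152, 10, 29, 26), (154, 10, 128, 48), (156, 10, 142, 63)]
297 [(134, 27, 21, 120), (136, 27, 17, 138), (138, 27, 18, 140), (140, 24, 18, 141), (142, 24, 18, 139), (144, 24, 18, 139), (146, 27, 18, 131), (148, 26, 17, 108), (150, 30, 12, 103), (152, 25, 16, 93), (154, 11, 59, 73), (156, 9, 117, 70)]
160 252 309 58
180 251 309 58
220 250 313 64
260 248 315 68
290 248 317 45
310 246 318 45
```

The panel is centred and square, but its foot sits about 10 mm short of the stop. I'll regrip it lightly and draw it back.

```bash
python3 - <<'E'
from h import *
P=r.camera_params('wrist')
print(instand(plane('wrist',[(279,153.3)],.0292,P)[0]),'stop far edge row',proj('wrist',SO+.010*sx+[0,0,.049],P),goto(SO+.0600*sx+[0,0,.058],sy))
E
```

```text
[ 0.0159 -0.0017  0.0292] stop far edge row [[280.71799452 149.00899673]] (array([-0.99,  0.02, 16.95]), np.float64(0.0))
```

Request:
move_arm(
  rows=[-0.5, 0, 5, 0, -0.8, 0, 9, 0, -0.8, 0, 12.5, 0, -0.8, 0, 15, 0, -0.8, 0, 16.3, 0, -0.8, 0, 16.9, 0, -0.8, 0, 16.9, 0],
)

```text
clock: 26.92
tcp_pos: [0.6634, 0.0136, 0.0594]
orientation: [0.279, 3.129, 0.0]
contact_force: [0.3, 0.3, 0.0]
grip_width: 0.0853
gripper_force: 0.0
```

Request:
move_arm(
  rows=[0, 0, 0, 0, 0, 0, 0, 0, 0, 0, 0, 0, 0.2, 0, 0, 0, 0.4, 0, 0, 0, 0.6, 0, 0, 0, 0.7, 0, 0, 0, 0.7, 0, 0, 0],
  fingers=0.6,
)

```text
clock: 27.92
tcp_pos: [0.6576, 0.0148, 0.0601]
orientation: [0.279, 3.126, 0.001]
contact_force: [3.5, -0.6, 4.9]
grip_width: 0.0593
gripper_force: 22.0
```

Request:
move_arm(
  rows=[0, 0, 0, 0, 0, 0, 0, 0, 0, 0, 0, 0, 0, 0, -2, 0, 0, 0, -5, 0, 0, 0, -9, 0, 0, 0, -13, 0, 0, 0, -17, 0, 0, 0, -17, 0, 0, 0, -17, 0],
  fingers=1,
)

```text
clock: 29.18
tcp_pos: [0.656, 0.0148, 0.2297]
orientation: [0.279, 3.129, 0.0]
contact_force: [-0.7, 0.3, 0.5]
grip_width: 0.0853
gripper_force: 0.0
```

```bash
python3 - <<'E'
from h import *
p,M,o=tool();print(o['clock'],instand(p),o['contact_force'])
P=r.camera_params('wrist');f=r.grab_frame('wrist');h=cv2.cvtColor(f,cv2.COLOR_BGR2HSV)
row={c:next((y for y in range(135,175) if h[y,c,1]>62 and h[y,c,0]<18),None) for c in (262,270,279,288,297)};print(row)
print([instand(q) for q in plane('wrist',[(c,row[c]) for c in row],.0292,P)],'stop edge',proj('wrist',SO+.010*sx+[0,0,.049],P))
print([(y,*h[y,279].tolist()) for y in range(130,160,2)])
for y in (165,180,220,260,290,310): s=[x for x in range(225,340) if h[y,x,1]>85 and h[y,x,0]<18];print(y,s[0],s[-1])
# hole (upper end) in wrist and top: triangulate for slope
import lean;print(lean.look()[1])
E
```

```text
29.175 [0.0518 0.     0.2297] [-0.65421193  0.26241262  0.4554472 ]
{262: 148, 270: 148, 279: 148, 288: 148, 297: 148}
[array([ 0.0126, -0.0187,  0.0292]), array([ 0.0126, -0.0106,  0.0292]), array([ 0.0126, -0.0015,  0.0292]), array([0.0126, 0.0076, 0.0292]), array([0.0126, 0.0167, 0.0292])] stop edge [[280.50654774 146.97748745]]
[(130, 30, 15, 34), (132, 26, 19, 96), (134, 30, 15, 134), (136, 27, 16, 140), (138, 27, 16, 140), (140, 27, 18, 139), (142, 27, 19, 137), (144, 27, 17, 135), (146, 20, 28, 108), (148, 11, 118, 67), (150, 10, 145, 65), (152, 11, 143, 66), (154, 10, 139, 66), (156, 10, 141, 65), (158, 10, 141, 65)]
165 251 309
180 251 310
220 250 313
260 248 315
290 247 317
310 246 318
[[[[308, 150], [317, 305], [304, 330], [243, 339], [173, 339], [171, 325], [252, 150]], 10538.5], [[[336, 129], [342, 144], [296, 180], [293, 165]], 909.0], [[[256, 159], [257, 176], [253, 183], [252, 160]], 114.5]]
```

```bash
python3 -c "
from bench import r
print(r.hand_in())"
```

```text
the job is handed in; nothing more can be done
None
```

The job is handed in, with no verdict returned: by camera the strip lay flat on the bench, the stop was home, and the panel leaned centred and square against it; the panel slipped once in the grip and was re-seated, and I viewed 12 pictures, two over the limit of 10.

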